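Put the sewing things away and open the box at its button tray

TASK

Put the thread reel, the tape measure and the pin case away in the open sewing box, in any order. Then pick up the button tray (the box's inner lid) together with its wooden cover (the outer lid), lower the pair onto the box without letting it drop until the tray is fully home in the mouth, let go, and lift off the cover alone by its knob, leaving the tray seated with its buttons in it. Finish while still holding the cover level and still, a hand's breadth clear above the tray; the box stays where it stands and the other things on the chest are left alone.

Things in the scene. Friction and masses are not known exactly. Their poses are not given: they have to be found in the camera images.
- sewing_box: open oblong wooden box, loose (0.5 kg), standing upright: outside 180 (its x) x 58 (its y) x 74 mm high, walls 4 mm, floor 4 mm thick, so the mouth is 172 x 50 mm. Origin: centre of its underside; x along its length, z up.
- inner_lid_wall (a point): inner lid: a shallow plywood button tray (about 0.14 kg), standing at the start under its cover. Point: its centre, half-way up its side walls, 21 mm above its lowest face; x along its length, z up. Walls 186 (x) x 64 (y) mm outside, from 9 mm below to 9 mm above the point; grip across the 64 mm to carry tray and cover as one. Fully home, the point is 83 mm above the box's underside.
- inner_lid: the same tray; origin: centre of its lowest face. Below the walls is a plug that goes into the box's mouth: 167 x 45 mm, 12 mm deep, its lowest 4 mm 163 x 41 mm. Home, the walls rest on the box's rim and overhang it by 3 mm all round. It fits either way round (half a turn).
- outer_lid_knob (a point): outer lid: the tray's wooden cover (about 0.12 kg), resting loosely on the tray, with a round black knob in the middle. Point: on the knob's axis at its widest part; x along the cover, z up. Knob 26 mm across from 8 mm below to 7 mm above the point, top 11 mm above; the board's upper face is 16 mm below. Nested, the point is 33 mm above the tray's point.
- outer_lid: the same cover; origin: centre of its underside, 29 mm below the knob's point. Board 184 x 62 x 8 mm; under it a lip 172 x 50 mm reaches 5 mm down inside the tray's walls, with 2 mm play.
- button_a: a black four-hole coat button, 22 mm across, 6 mm thick, lying loose in the tray under the cover. Origin: centre of its underside.
- button_b: another button like it in the same tray.
- reel_mid (a point): thread reel standing upright, loose: 32 mm diameter, 40 mm high (40 g). Point: its centre; z along its axis, up.
- tape_measure_mid (a point): round black tape measure (a flat disc with a press button in the middle), lying flat, loose: 42 mm diameter, 16 mm high (50 g). Point: its centre.
- pin_case_mid (a point): flat oblong plastic pin case, grey lid on a black base, lying flat, loose: 26 (x) x 40 (y) x 16 mm high (30 g). Point: its centre.
- candle_jar: lidded black candle jar, 84 mm diameter, 105 mm high, bystander. Origin: centre of its underside.
- diffuser: reed diffuser, glass bottle 60 mm diameter with reeds to 190 mm height, bystander. Origin: centre of its underside.
- mug: white mug, 80 mm diameter, 90 mm high, bystander. Origin: centre of its underside.
- cream_tin: flat round aluminium cream tin, 66 mm diameter, 24 mm high, bystander. Origin: centre of its underside.
- tealight: tealight in an aluminium cup, 38 mm diameter, 14 mm high, bystander lying near the sewing things. Origin: centre of its underside.
- book: paperback lying flat, 130 x 195 x 22 mm, bystander. Origin: centre of its underside.
- table: the white top of the chest that everything stands on; its upper face is at height 0.
Mind the look-alikes: they are no part of the job. What is shaped like the outer_lid but blue is not meant.

How it is judged (in metres and radians):
On the way, in this order (a step that is already met when the one before it is completed fails the run):
1. reel, tape measure and pin case all lie inside the box (x of reel_mid in the frame of sewing_box between -0.086 and 0.086 m and y of reel_mid in the frame of sewing_box between -0.025 and 0.025 m and z of reel_mid in the frame of sewing_box between 0.004 and 0.062 m and x of tape_measure_mid in the frame of sewing_box between -0.086 and 0.086 m and y of tape_measure_mid in the frame of sewing_box between -0.025 and 0.025 m and z of tape_measure_mid in the frame of sewing_box between 0.004 and 0.062 m and x of pin_case_mid in the frame of sewing_box between -0.086 and 0.086 m and y of pin_case_mid in the frame of sewing_box between -0.025 and 0.025 m and z of pin_case_mid in the frame of sewing_box between 0.004 and 0.062 m and contact force between the fingers and reel below 0.1 N and contact force between the fingers and tape_measure below 0.1 N and contact force between the fingers and pin_case below 0.1 N), for 0.2 s.
2. tray and cover, still nested, are home on the box and let go (z of inner_lid_wall in the frame of sewing_box between 0.08 and 0.086 m and x of inner_lid_wall in the frame of sewing_box between -0.005 and 0.005 m and y of inner_lid_wall in the frame of sewing_box between -0.005 and 0.005 m and angle between the z axis of inner_lid_wall and the z axis of sewing_box, either way round below 0.04 rad and angle between sewing_box's own z axis and vertical below 0.05 rad and z of outer_lid_knob in the frame of inner_lid_wall between 0.03 and 0.036 m and x of outer_lid_knob in the frame of inner_lid_wall between -0.006 and 0.006 m and y of outer_lid_knob in the frame of inner_lid_wall between -0.006 and 0.006 m and contact force between the fingers and inner_lid below 0.1 N and contact force between the fingers and outer_lid below 0.1 N), for 0.2 s.
3. the cover alone is lifted off in the fingers, the tray staying home (z of inner_lid_wall in the frame of sewing_box between 0.08 and 0.086 m and x of inner_lid_wall in the frame of sewing_box between -0.005 and 0.005 m and y of inner_lid_wall in the frame of sewing_box between -0.005 and 0.005 m and angle between the z axis of inner_lid_wall and the z axis of sewing_box, either way round below 0.04 rad and angle between sewing_box's own z axis and vertical below 0.05 rad and contact force between outer_lid and inner_lid below 0.05 N and contact force between outer_lid and sewing_box below 0.05 N and contact force between outer_lid and table below 0.05 N and z of outer_lid_knob in the frame of inner_lid_wall above 0.063 m and contact force between the fingers and outer_lid above 0.5 N), for 0.2 s.
At the end, for the whole second after the job is handed in: Cover held in the fingers, level to 0.2 rad, at rest, 60 mm or more above its seat and within 80 mm sideways, touching no tray, box or chest; tray untouched and home (3 mm in height, 5 mm sideways, 0.04 rad) with its buttons; reel, tape, pin case inside; box upright, moved under 30 mm (x of reel_mid in the frame of sewing_box between -0.086 and 0.086 m and y of reel_mid in the frame of sewing_box between -0.025 and 0.025 m and z of reel_mid in the frame of sewing_box between 0.004 and 0.062 m and x of tape_measure_mid in the frame of sewing_box between -0.086 and 0.086 m and y of tape_measure_mid in the frame of sewing_box between -0.025 and 0.025 m and z of tape_measure_mid in the frame of sewing_box between 0.004 and 0.062 m and x of pin_case_mid in the frame of sewing_box between -0.086 and 0.086 m and y of pin_case_mid in the frame of sewing_box between -0.025 and 0.025 m and z of pin_case_mid in the frame of sewing_box between 0.004 and 0.062 m and z of inner_lid_wall in the frame of sewing_box between 0.08 and 0.086 m and x of inner_lid_wall in the frame of sewing_box between -0.005 and 0.005 m and y of inner_lid_wall in the frame of sewing_box between -0.005 and 0.005 m and angle between the z axis of inner_lid_wall and the z axis of sewing_box, either way round below 0.04 rad and angle between sewing_box's own z axis and vertical below 0.05 rad and x of button_a in the frame of inner_lid_wall between -0.088 and 0.088 m and y of button_a in the frame of inner_lid_wall between -0.027 and 0.027 m and z of button_a in the frame of inner_lid_wall between -0.008 and 0.008 m and x of button_b in the frame of inner_lid_wall between -0.088 and 0.088 m and y of button_b in the frame of inner_lid_wall between -0.027 and 0.027 m and z of button_b in the frame of inner_lid_wall between -0.008 and 0.008 m and contact force between the fingers and inner_lid below 0.1 N and contact force between outer_lid and inner_lid below 0.05 N and contact force between outer_lid and sewing_box below 0.05 N and contact force between outer_lid and table below 0.05 N and z of outer_lid_knob in the frame of inner_lid_wall above 0.093 m and contact force between the fingers and outer_lid above 0.5 N and angle between outer_lid_knob's own z axis and vertical below 0.2 rad and horizontal distance between outer_lid_knob and inner_lid_wall below 0.08 m and linear speed of outer_lid below 0.02 m/s and distance of sewing_box from where it was at the start of the episode below 0.03 m); the arm keeps its last pose, push and grip.
It fails at once if the cover came off the tray, or the tray was shifted, while the tray was not home in the box (z of outer_lid_knob in the frame of inner_lid_wall above 0.045 m and not (z of inner_lid_wall in the frame of sewing_box between 0.08 and 0.086 m and x of inner_lid_wall in the frame of sewing_box between -0.005 and 0.005 m and y of inner_lid_wall in the frame of sewing_box between -0.005 and 0.005 m and angle between the z axis of inner_lid_wall and the z axis of sewing_box, either way round below 0.04 rad and angle between sewing_box's own z axis and vertical below 0.05 rad)).
It fails at once if tray and cover were dropped (the tray fell freely, faster than 0.5 m/s) (linear speed of inner_lid above 0.5 m/s and contact force between the fingers and inner_lid below 0.1 N).
It fails at once if a bystander was moved by more than 25 mm or tipped (distance of any of candle_jar, diffuser, mug, cream_tin, tealight, book from where it was at the start of the episode above 0.025 m or angle between any of candle_jar, diffuser, mug, cream_tin, tealight, book's own z axis and vertical above 0.3 rad).
It also fails if it takes over 72 s, if anything falls off the work surface, if the arm or the gripper's body presses on something with over 40 N, if the wrist force passes 120 N, or if a joint passes its speed limit or range.

ROBOT

A 7-joint arm with a two-finger parallel gripper is mounted at the origin on the work surface. World frame = base frame: x ahead of the robot, y to its left, z up, the work surface at z = 0. Lengths are in m, angles in degrees, forces in N, time in s.
With the tool pointing down it reaches from about 0.425 to 0.875 m from the base axis. Payload 4.7 kg.
Tool frame: the origin (TCP) lies midway between the tips of the shut fingers; the grasp point (between the pads) lies env.grip_point_offset behind it (env.grip_point_offset is the distance from the TCP to the grasp point, in m); z points along the fingers, y is the line along which they close (so a half turn about z gives the same grasp; the last joint's range is limited). The gripper opens to 87 mm and grips with 3 to 60 N. Pads are 19 mm wide; open, the fingers measure 117 mm over their backs; the gripper's body (75 mm by 190 mm) begins 51 mm behind the grasp point.
Start: joints at [68.531, 18.392, -4.016, 83.108, 1.295, 78.541, -3.26], TCP at [0.246, -0.602, 0.223] pointing down, gripper open.
Joint ranges: [-163.93, 163.93], [-17.29, 119.83], [-79.2, 71.16], [3.27, 140.29], [-89.18, 269.18], [5.43, 117.66], [-154.24, 154.24]. Speed limits (degrees/s): [147.25, 147.25, 180, 180, 180, 180, 180].

INTERFACE

Orientations are given as [roll, pitch, yaw] about the fixed x, y, z axes, in that order (R = Rz(yaw) Ry(pitch) Rx(roll)).
In Python, from cell import env gives the robot as it stands.
- The arm moves only by the shell command python3 -m creep 'ROWS' [FORCE]. ROWS is a JSON object of lists of equal length, an entry for each row: "translation": the shift along the tool's x, y, z in units of 0.08 m (1.0 is 0.08 m), a list of three; "turn": the turn, a rotation vector about the tool's x, y, z in units of 180 degrees (1.0 is 180 degrees), a list of three; "grip": the opening, from 0 (shut) to 1 (fully open). In form: {"translation": [[x, y, z], ...], "turn": [[ax, ay, az], ...], "grip": [grip, ...]}. A call has 1 to 5 rows; each row shifts and turns the commanded pose from where the row before left it, along the tool's axes as they then stand; what a row does not reach is not made up. A row lasts 1/8 s, in which the tool goes at most 62.5 mm and 10.7 degrees, less where a joint would pass 70% of its speed; a pose out of reach is approached as far as the arm can. A call with a number of a shift or a turn outside -1 to 1 is refused whole. A call with a gripper value outside its range is refused whole. The fingers move at their own pace and stop on an object; FORCE is the grip in N (left out, the last holds). Time passes only in rows, so rows that do not move let the fingers close. It gives the time, the measured TCP pose, the force, the opening and the grip force at its end, in the units of the state.
- env.get_obs(): the state, without advancing time (a new reading comes with each control period).
- env.read_camera(name): name is "scene" or "top" or "wrist"; returns a dict with "frame" (384x512x3 uint8, red, green, blue), "z_map" (384x512 float32, m along the optical axis (not along the pixel's ray), 0 where there is no reading), "K" (3x3 intrinsics, pixels), "D" ([k1, k2, p1, p2, k3] as OpenCV has them; the pictures are not rectified), "rvec" (rotation vector, rad) and "tvec" (3), from world to camera coordinates, as OpenCV has them. Camera axes: x right, y down, z forward; pixel columns grow to the right and rows downward; lengths in m; the calibration is good to about 2 mm. A picture is of the moment at which its call begins.
- env.sign_off(): hands the job in; it is judged then, once.
The state is a dict: "time_s": time; "qpos": joint angles; "joint_velocities": joint speeds; "effort": joint torques, N m; "tool_pos": TCP position; "tool_rot": TCP orientation; "force": force on the tool from outside, world axes, zero at the start; "wrist_torque": the same for the moment, N m; "grip_width": finger opening in m; "grasp_force": force on a finger pad.
Only numpy, scipy, OpenCV 4.12 (cv2) and the standard library are available. Lean on these libraries where they do the work, as an engineer would, in place of code of your own. Each camera call takes 0.05 s, during which the arm holds its last target. There are 200 camera calls.

## Working session

There is one attempt and no reset: what is moved stays moved. The work goes in short steps, Python scripts to look and compute and a shell command to move; the robot and the scene stay as the last step left them, time stands still between calls to the robot, and variables do not carry over. Pictures are saved under pics/ and viewed, at most 10 in all, crops included, and the job is handed in when it is done.

```bash
mkdir -p pics; ls
python3 - <<'E'
from cell import env
import cv2,numpy as np
o=env.get_obs();print(o,env.grip_point_offset)
ims=[]
for n in("top","scene"):
    c=env.read_camera(n);np.savez(f"{n}0.npz",**c)
    cv2.imwrite(f"pics/{n}0.png",cv2.cvtColor(c["frame"],cv2.COLOR_RGB2BGR))
    R=cv2.Rodrigues(c["rvec"])[0];print(n,c["K"],c["D"],-R.T@np.ravel(c["tvec"]),R)
E
```

```text
pics
{'time_s': 0.0, 'qpos': array([68.53141384, 18.43901339, -4.01558899, 83.17482082,  1.29691925,
       78.54106247, -3.26027613]), 'joint_velocities': array([-0.0066733 , -0.00036633,  0.06075827, -0.08767765,  0.02461986,
       -0.10968923,  0.0463989 ]), 'effort': array([-8.13379120e-04, -4.91292214e+01, -4.04678872e-01, -3.12529600e+01,
       -6.41090423e-02,  4.36675921e-02,  1.73954695e-04]), 'tool_pos': array([ 0.24613096, -0.6009978 ,  0.22146277]), 'tool_rot': array([-1.79890454e+02,  7.63490946e-03,  2.22785028e+01]), 'force': array([-0.80830053,  0.34837411,  0.5197687 ]), 'wrist_torque': array([ 0.02258431, -0.01835802,  0.02777096]), 'grasp_force': 0.0, 'grip_width': 0.08656119859122789} 0.0187
top [[463.5899013    0.         247.86134986]
 [  0.         463.5899013  204.43033195]
 [  0.           0.           1.        ]] [-0.05345574  0.          0.          0.          0.        ] [0.42525612 0.08098673 1.30531812] [[ 0.00908996 -0.99992916 -0.00768458]
 [-0.99634413 -0.00840401 -0.08501612]
 [ 0.08494552  0.00842928 -0.99634994]]
scene [[389.85174533   0.         257.57180514]
 [  0.         389.85174533 189.32299075]
 [  0.           0.           1.        ]] [-0.02235566  0.          0.          0.          0.        ] [ 1.20315883 -0.21769585  0.90683323] [[ 0.4334616   0.90106304 -0.01401578]
 [ 0.66494625 -0.33029618 -0.66988873]
 [-0.60824133  0.2810513  -0.7423292 ]]
```

View pics/top0.png

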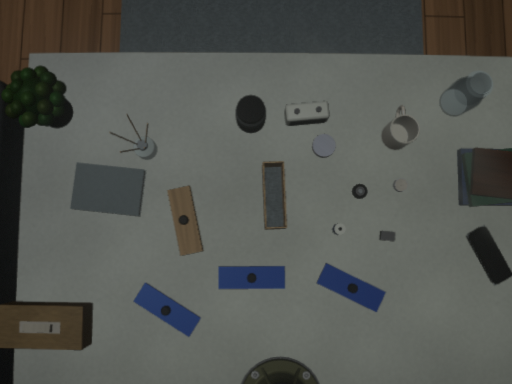

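View pics/scene0.png

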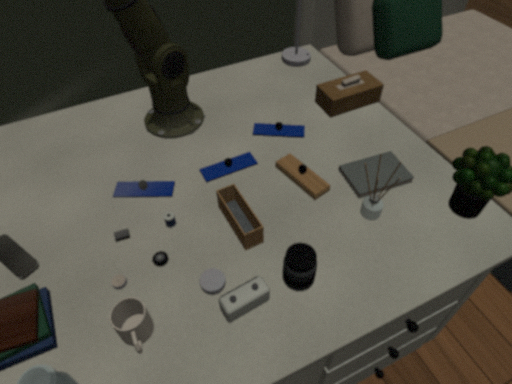

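Top view candidates:
- **Tray and cover:** natural wood at (186,220). The look-alikes are the blue ones at (252,278), (351,287) and (167,309), and the tissue box at (42,326).
- **Box:** (274,195).
- **Reel:** (339,229).
- **Tape measure:** black disc at (360,191). The candle jar (251,113) is the look-alike.
- **Pin case:** (387,236). The phone (489,254) is the look-alike.
- **Tealight:** (399,185). The cream tin is at (324,145).

I choose by description and check with a close crop.

```bash
cat > h.py <<'E'
import numpy as np,cv2
def cam(n,live=True):
    from cell import env
    return env.read_camera(n)
def ray(c,uv,z):
    "pixels -> world points on plane z"
    uv=np.asarray(uv,float).reshape(-1,1,2)
    p=cv2.undistortPoints(uv,c["K"],c["D"]).reshape(-1,2)
    R=cv2.Rodrigues(c["rvec"])[0];o=-R.T@np.ravel(c["tvec"])
    d=np.c_[p,np.ones(len(p))]@R
    return o+d*((z-o[2])/d[:,2:])
def proj(c,P): return cv2.projectPoints(np.asarray(P,float).reshape(-1,1,3),c["rvec"],c["tvec"],c["K"],c["D"])[0].reshape(-1,2)
def cloud(c):
    "world point of every pixel (HxWx3), nan without depth"
    h,w=c["z_map"].shape;v,u=np.mgrid[:h,:w]
    p=cv2.undistortPoints(np.c_[u.ravel(),v.ravel()].astype(float).reshape(-1,1,2),c["K"],c["D"]).reshape(-1,2)
    z=c["z_map"].ravel().astype(float);z[z==0]=np.nan
    R=cv2.Rodrigues(c["rvec"])[0]
    return ((np.c_[p,np.ones(len(p))]*z[:,None]-np.ravel(c["tvec"]))@R).reshape(h,w,3)
E
python3 - <<'E'
from h import *
c=dict(np.load("top0.npz"))
W=cloud(c)
np.set_printoptions(precision=4,suppress=True)
T=W[60:370,40:460];print("table z",np.nanmedian(T[...,2]))
m=((W[...,2]>0.009)).astype(np.uint8);m[:60]=0
n,l,s,ce=cv2.connectedComponentsWithStats(m)
for i in range(1,n):
    if s[i,4]<40: continue
    P=W[l==i];top=np.nanpercentile(P[:,2],90)
    (cx,cy),(a,b),an=cv2.minAreaRect(P[:,:2].astype(np.float32))
    print(ce[i].round(0),s[i,4],"top %.3f"%top,"c %.3f %.3f"%(cx,cy),"sz %.3f %.3f ang %.1f"%(a,b,an))
g=c["frame"][165:260,170:410];g=cv2.convertScaleAbs(cv2.resize(g,None,fx=3.3,fy=3.3,interpolation=2),alpha=1.8)
cv2.imwrite("pics/crop0.png",g[...,::-1])
E
```

```text
table z 0.001279443670868251
[37. 98.] 3266 top 0.200 c 0.799 0.644 sz 0.157 0.159 ang 6.6
[466.  93.] 1558 top 0.164 c 0.834 -0.497 sz 0.090 0.076 ang 51.4
[250. 113.] 938 top 0.108 c 0.780 0.089 sz 0.080 0.080 ang 40.7
[306. 113.] 949 top 0.064 c 0.792 -0.069 sz 0.054 0.121 ang 6.2
[401. 129.] 806 top 0.090 c 0.754 -0.327 sz 0.081 0.113 ang 84.9
[142. 145.] 543 top 0.155 c 0.698 0.384 sz 0.092 0.098 ang 11.5
[323. 145.] 436 top 0.028 c 0.704 -0.119 sz 0.065 0.064 ang 56.7
[485. 177.] 3015 top 0.071 c 0.618 -0.574 sz 0.164 0.147 ang 3.0
[275. 192.] 514 top 0.076 c 0.558 0.022 sz 0.180 0.058 ang 2.7
[107. 189.] 3250 top 0.026 c 0.576 0.487 sz 0.198 0.134 ang 84.6
[400. 184.] 137 top 0.019 c 0.595 -0.336 sz 0.036 0.035 ang 18.8
[359. 191.] 175 top 0.020 c 0.577 -0.221 sz 0.040 0.040 ang 35.1
[184. 220.] 1607 top 0.043 c 0.489 0.266 sz 0.185 0.064 ang 12.9
[339. 229.] 126 top 0.043 c 0.469 -0.159 sz 0.031 0.029 ang 63.0
[489. 255.] 1347 top 0.041 c 0.398 -0.579 sz 0.161 0.064 ang 27.4
[388. 236.] 140 top 0.019 c 0.450 -0.299 sz 0.042 0.027 ang 82.3
[350. 287.] 1429 top 0.018 c 0.309 -0.194 sz 0.183 0.063 ang 65.4
[251. 277.] 1452 top 0.018 c 0.334 0.081 sz 0.061 0.183 ang 0.6
[167. 309.] 1436 top 0.018 c 0.244 0.314 sz 0.185 0.062 ang 58.9
[ 45. 325.] 4268 top 0.084 c 0.201 0.636 sz 0.229 0.117 ang 89.5
[280. 374.] 1266 top 0.045 c 0.079 -0.000 sz 0.065 0.202 ang 0.4
```

View pics/crop0.png

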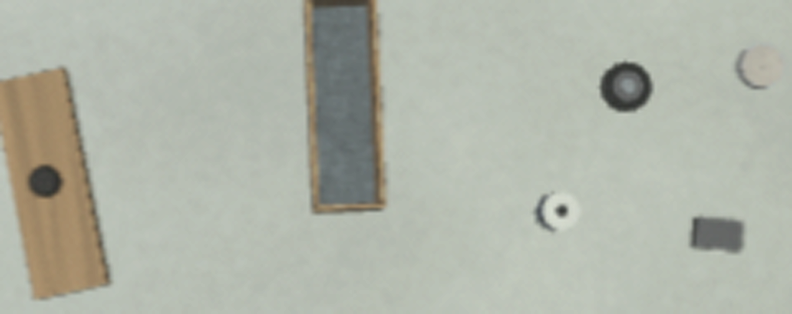

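The crop confirms the choices: natural-wood cover with a black knob on the left, the box, the dark tape disc at (626,86), the reel at (560,212), the pin case at (718,234), and the tealight at (760,66), which stays put. Next I make a planning helper that only prints rows, and then move.

```bash
cat > plan.py <<'E'
# prints the rows (tool axes, move units) from the measured pose to x y z yaw ; optional max step m
import sys,json
from scipy.spatial.transform import Rotation as Ro
import numpy as np
from cell import env
def plan(T,yaw,step=.055,start=None):
    o=env.get_obs() if start is None else None
    p=o["tool_pos"] if o else np.array(start[:3]);e=o["tool_rot"] if o else [180,0,start[3]]
    R0=Ro.from_euler("xyz",e,degrees=True);R1=Ro.from_euler("xyz",[180,0,yaw],degrees=True)
    rv=(R0.inv()*R1).as_rotvec();d=np.array(T)-p
    n=int(max(1,np.ceil(np.linalg.norm(d)/step),np.ceil(np.degrees(np.linalg.norm(rv))/10.2)))
    t=[];r=[]
    for i in range(n):
        R=R0*Ro.from_rotvec(rv*i/n);t.append((R.inv().apply(d/n)/.08).round(3).tolist());r.append((rv/n/np.pi).round(4).tolist())
    for i in range(0,n,5): print(json.dumps({"translation":t[i:i+5],"turn":r[i:i+5]}))
if __name__=="__main__":
    a=list(map(float,sys.argv[1:]));plan(a[:3],a[3],a[4] if len(a)>4 else .055)
E
python3 plan.py .45 -.27 .2 82.3
```

```text
{"translation": [[0.491, -0.358, 0.034], [0.533, -0.291, 0.034], [0.567, -0.219, 0.034], [0.59, -0.143, 0.034], [0.604, -0.064, 0.034]], "turn": [[-0.0001, -0.0, -0.0417], [-0.0001, -0.0, -0.0417], [-0.0001, -0.0, -0.0417], [-0.0001, -0.0, -0.0417], [-0.0001, -0.0, -0.0417]]}
{"translation": [[0.607, 0.015, 0.034], [0.6, 0.094, 0.034], [0.583, 0.172, 0.034]], "turn": [[-0.0001, -0.0, -0.0417], [-0.0001, -0.0, -0.0417], [-0.0001, -0.0, -0.0417]]}
```

```bash
python3 -m creep '{"translation":[[0.49,-0.36,0.03],[0.53,-0.29,0.03],[0.57,-0.22,0.03],[0.59,-0.14,0.03],[0.6,-0.06,0.03]],"turn":[[0,0,-0.042],[0,0,-0.042],[0,0,-0.042],[0,0,-0.042],[0,0,-0.042]],"grip":[1,1,1,1,1]}'
python3 -m creep '{"translation":[[0.61,0.015,0.03],[0.6,0.09,0.03],[0.58,0.17,0.03],[0,0,0]],"turn":[[0,0,-0.042],[0,0,-0.042],[0,0,-0.042],[0,0,0]],"grip":[1,1,1,1]}'
python3 - <<'E'
from h import *
c=cam("wrist");np.savez("wrist1.npz",**c)
cv2.imwrite("pics/wrist1.png",cv2.convertScaleAbs(c["frame"],alpha=1.5)[...,::-1])
R=cv2.Rodrigues(c["rvec"])[0];print(-R.T@np.ravel(c["tvec"]),R[2])
print(proj(c,[[.45,-.299,.016],[.469,-.159,.04],[.577,-.221,.016]]))
E
```

```text
time_s: 0.72
tool_pos: [0.3739, -0.3932, 0.2101]
tool_rot: [-180.0, 0.0, 60.3]
force: [0.7, -0.6, -0.0]
grip_width: 0.0871
grasp_force: 0.0
time_s: 1.23
tool_pos: [0.4508, -0.2653, 0.2031]
tool_rot: [180.0, -0.1, 83.3]
force: [0.2, -0.8, 0.4]
grip_width: 0.0872
grasp_force: 0.0
[ 0.46038016 -0.18413305  0.36403202] [-0.03656932 -0.3003738  -0.95312028]
[[262.98525914 193.85746567]
 [266.00782903  64.58212295]
 [369.45890448 114.15240774]]
```

View pics/wrist1.png

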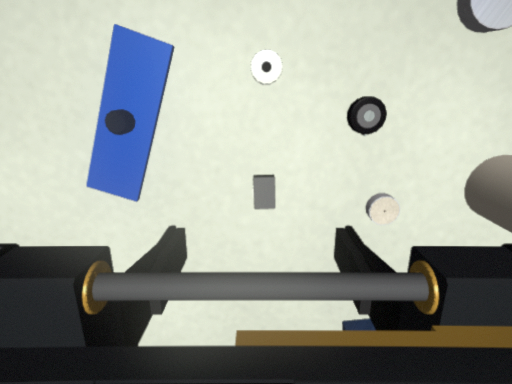

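The wrist view shows the pin case at (264,191), the reel at (266,67) and the tape at (367,115), all within a few pixels of the predictions. I refine with wrist depth.

```bash
cat >> h.py <<'E'
def find(c,x,y,zlo,zhi,r=.06):
    "min-area rectangle of the largest depth blob with zlo<z<zhi near x,y: centre, sizes, angle of longer side, top height"
    W=cloud(c);m=((W[...,2]>zlo)&(W[...,2]<zhi)&(np.hypot(W[...,0]-x,W[...,1]-y)<r)).astype(np.uint8)
    n,l,s,_=cv2.connectedComponentsWithStats(m);i=1+np.argmax(s[1:,4]);P=W[l==i]
    q,(a,b),an=cv2.minAreaRect(P[:,:2].astype(np.float32))
    if b>a:a,b,an=b,a,an-90
    print("c %.4f %.4f  %.4f x %.4f ang %.1f top %.4f n %d"%(*q,a,b,an,np.median(P[:,2]),len(P)))
E
python3 - <<'E'
from h import *
c=dict(np.load("wrist1.npz"))
find(c,.45,-.299,.010,.03,.04);find(c,.469,-.159,.03,.06,.04);find(c,.577,-.221,.010,.03,.04)
W=cloud(c);print(np.nanmedian(W[:120,180:240,2]))
g=c["frame"].astype(int)
# colour: pin-case outline by darkness, on plane of its upper face
m=(g.sum(2)<240).astype(np.uint8);n,l,s,ce=cv2.connectedComponentsWithStats(m)
for i in range(1,n):
    if 150<s[i,4]<3000: print(ce[i],s[i],ray(c,ce[i],.012)[0])
E
python3 plan.py .45 -.299 .12 82.3
```

```text
c 0.4512 -0.2991  0.0405 x 0.0267 ang 83.9 top 0.0148 n 703
c 0.4688 -0.1608  0.0316 x 0.0302 ang -6.9 top 0.0386 n 878
c 0.5759 -0.2219  0.0401 x 0.0401 ang -59.0 top 0.0145 n 1121
-0.0013419092648255925
[470.06529851  17.11753731] [457   0  44  33 536] [ 0.67893536 -0.13829767  0.012     ]
[154.74292453 123.34198113] [136  46  38 154 424] [ 0.33864617 -0.20301498  0.012     ]
[365.92701422 114.692891  ] [ 347   97   40   38 1055] [ 0.57444873 -0.22153692  0.012     ]
[490.51321787 195.75113947] [ 465  165   47   67 2194] [ 0.72037882 -0.33476795  0.012     ]
{"translation": [[-0.19, 0.028, 0.519], [-0.19, 0.029, 0.519]], "turn": [[-0.0001, -0.0, 0.0018], [-0.0001, -0.0, 0.0018]]}
```

```bash
python3 -m creep '{"translation":[[-0.21,0.025,0.6],[-0.21,0.025,0.6],[0,0,0.6],[0,0,0.5],[0,0,0.15]],"turn":[[0,0,0],[0,0,0],[0,0,0],[0,0,0],[0,0,0]],"grip":[1,1,1,1,0.6]}'
python3 -m creep '{"translation":[[0,0,0],[0,0,0],[0,0,0]],"turn":[[0,0,0],[0,0,0],[0,0,0]],"grip":[0.6,0.2,0]}' 15
python3 -m creep '{"translation":[[0,0,0],[0,0,0],[0,0,0]],"turn":[[0,0,0],[0,0,0],[0,0,0]],"grip":[0,0,0]}' 15
```

```text
time_s: 1.9
tool_pos: [0.4454, -0.3042, 0.0045]
tool_rot: [-179.7, -0.1, 82.6]
force: [-0.2, 0.3, -0.3]
grip_width: 0.083
grasp_force: 0.0
time_s: 2.28
tool_pos: [0.4495, -0.3048, 0.0091]
tool_rot: [179.9, 0.1, 82.8]
force: [-0.1, -0.6, -0.0]
grip_width: 0.0549
grasp_force: 0.0
time_s: 2.65
tool_pos: [0.4486, -0.304, 0.0076]
tool_rot: [180.0, 0.0, 82.8]
force: [-1.0, 0.4, 1.9]
grip_width: 0.0256
grasp_force: 15.0
```

```bash
python3 -m creep '{"translation":[[0,0,-0.6],[0,0,-0.7],[0,0,-0.7],[0,0,-0.3],[0,0,0]],"turn":[[0,0,0],[0,0,0],[0,0,0],[0,0,0],[0,0,0]],"grip":[0,0,0,0,0]}'
python3 plan.py .508 -.06 .19 92.5
```

```text
time_s: 3.28
tool_pos: [0.4496, -0.3047, 0.1935]
tool_rot: [179.8, 0.1, 82.8]
force: [0.9, 0.6, -0.7]
grip_width: 0.026
grasp_force: 15.0
{"translation": [[0.625, 0.068, 0.007], [0.623, 0.089, 0.008], [0.619, 0.11, 0.008], [0.615, 0.131, 0.008], [0.61, 0.152, 0.009]], "turn": [[0.0002, 0.0002, -0.0108], [0.0002, 0.0002, -0.0108], [0.0002, 0.0002, -0.0108], [0.0002, 0.0002, -0.0108], [0.0002, 0.0002, -0.0108]]}
```

```bash
python3 -m creep '{"translation":[[0.625,0.07,0],[0.62,0.09,0],[0.62,0.11,0],[0.615,0.13,0],[0.61,0.15,0]],"turn":[[0,0,-0.011],[0,0,-0.011],[0,0,-0.011],[0,0,-0.011],[0,0,-0.011]],"grip":[0,0,0,0,0]}'
python3 -m creep '{"translation":[[0,0,0],[0,0,0]],"turn":[[0,0,0],[0,0,0]],"grip":[0,0]}'
python3 - <<'E'
from h import *
c=cam("wrist");np.savez("wrist2.npz",**c)
find(c,.558,.022,.062,.09,.11);c2=cam("top");np.savez("top2.npz",**c2);find(c2,.558,.022,.062,.09,.11)
W=cloud(c);print(np.nanmin(W[:,:,1]),np.nanmedian(W[:60,200:300,2]))
E
python3 plan.py .508 .0146 .15 92.7
```

```text
time_s: 3.9
tool_pos: [0.5056, -0.0578, 0.1893]
tool_rot: [-179.8, -0.0, 92.7]
force: [0.5, -0.5, -0.0]
grip_width: 0.0257
grasp_force: 15.0
time_s: 4.15
tool_pos: [0.5056, -0.06, 0.1898]
tool_rot: [-179.8, -0.0, 92.6]
force: [-0.5, -1.0, 0.9]
grip_width: 0.0256
grasp_force: 15.0
c 0.5575 0.0208  0.1808 x 0.0577 ang 2.5 top 0.0721 n 3293
c 0.5581 0.0220  0.1801 x 0.0585 ang 2.7 top 0.0742 n 301
-0.3387708039735641 -0.0013801246293900676
{"translation": [[0.472, 0.035, 0.252], [0.472, 0.035, 0.252]], "turn": [[-0.0003, 0.0, -0.0005], [-0.0003, 0.0, -0.0005]]}
```

```bash
python3 -m creep '{"translation":[[0.46,0.035,0.2],[0.46,0.035,0.2],[0,0,0],[0,0,0]],"turn":[[0,0,0],[0,0,0],[0,0,0],[0,0,0]],"grip":[0,0,0,0]}'
python3 plan.py .508 .014 .018 92.6
```

```text
time_s: 4.75
tool_pos: [0.5088, 0.0126, 0.1592]
tool_rot: [-180.0, 0.0, 92.5]
force: [0.1, -0.7, -0.7]
grip_width: 0.0255
grasp_force: 15.0
{"translation": [[0.007, -0.003, 0.588], [0.006, -0.003, 0.588], [0.006, -0.003, 0.588]], "turn": [[-0.0, 0.0001, -0.0001], [-0.0, 0.0001, -0.0001], [-0.0, 0.0001, -0.0001]]}
```

```bash
python3 -m creep '{"translation":[[0.02,-0.01,0.5],[0,0,0.5],[0,0,0.4],[0,0,0.35],[0,0,0]],"turn":[[0,0,0],[0,0,0],[0,0,0],[0,0,0],[0,0,0]],"grip":[0,0,0,0,0]}'
python3 -m creep '{"translation":[[0,0,0],[0,0,0],[0,0,0]],"turn":[[0,0,0],[0,0,0],[0,0,0]],"grip":[0.37,0.37,0.37]}'
python3 -m creep '{"translation":[[0,0,-0.4],[0,0,-0.6],[0,0,-0.6],[0,0,-0.4],[0,0,0]],"turn":[[0,0,0],[0,0,0],[0,0,0],[0,0,0],[0,0,0]],"grip":[0.37,0.37,0.6,1,1]}'
python3 plan.py .576 -.2215 .17 92.6
```

```text
time_s: 5.38
tool_pos: [0.5062, 0.014, 0.0177]
tool_rot: [-179.8, -0.0, 92.5]
force: [-0.9, -0.3, -0.3]
grip_width: 0.0258
grasp_force: 15.0
time_s: 5.75
tool_pos: [0.5087, 0.0157, 0.0204]
tool_rot: [179.9, 0.0, 92.6]
force: [-0.2, 0.2, -0.2]
grip_width: 0.0322
grasp_force: 0.0
time_s: 6.38
tool_pos: [0.51, 0.0161, 0.1827]
tool_rot: [179.6, 0.1, 92.7]
force: [-0.8, 0.8, -0.3]
grip_width: 0.0544
grasp_force: 0.0
{"translation": [[-0.601, 0.137, 0.034], [-0.601, 0.137, 0.033], [-0.601, 0.137, 0.033], [-0.601, 0.138, 0.032], [-0.601, 0.138, 0.032]], "turn": [[0.0004, 0.0001, 0.0001], [0.0004, 0.0001, 0.0001], [0.0004, 0.0001, 0.0001], [0.0004, 0.0001, 0.0001], [0.0004, 0.0001, 0.0001]]}
```

```bash
python3 -m creep '{"translation":[[-0.6,0.137,0.05],[-0.6,0.137,0.1],[-0.6,0.137,0.1],[-0.6,0.138,0.1],[-0.6,0.138,0.1]],"turn":[[0,0,0],[0,0,0],[0,0,0],[0,0,0],[0,0,0]],"grip":[1,1,1,1,1]}'
python3 -m creep '{"translation":[[0,0,0.3],[0,0,0.3],[0,0,0],[0,0,0]],"turn":[[0,0,0],[0,0,0],[0,0,0],[0,0,0]],"grip":[1,1,1,1]}'
python3 plan.py .576 -.2215 .007 92.6
```

```text
time_s: 7.0
tool_pos: [0.5736, -0.2225, 0.1419]
tool_rot: [-179.9, -0.0, 92.7]
force: [0.8, 0.3, 1.2]
grip_width: 0.0868
grasp_force: 0.0
time_s: 7.5
tool_pos: [0.5742, -0.221, 0.0957]
tool_rot: [180.0, 0.0, 92.7]
force: [0.3, -0.3, 0.2]
grip_width: 0.087
grasp_force: 0.0
{"translation": [[-0.003, 0.011, 0.555], [-0.003, 0.011, 0.555]], "turn": [[0.0001, 0.0, 0.0002], [0.0001, 0.0, 0.0002]]}
```

```bash
python3 -m creep '{"translation":[[0,0.02,0.5],[0,0,0.4],[0,0,0.2],[0,0,0],[0,0,0]],"turn":[[0,0,0],[0,0,0],[0,0,0],[0,0,0],[0,0,0]],"grip":[1,1,0.7,0.55,0]}' 15
python3 -m creep '{"translation":[[0,0,0],[0,0,0],[0,0,0],[0,0,0]],"turn":[[0,0,0],[0,0,0],[0,0,0],[0,0,0]],"grip":[0,0,0,0]}' 15
python3 -m creep '{"translation":[[0,0,-0.6],[0,0,-0.6],[0,0,-0.6],[0,0,-0.3],[0,0,0]],"turn":[[0,0,0],[0,0,0],[0,0,0],[0,0,0],[0,0,0]],"grip":[0,0,0,0,0]}' 15
python3 - <<'E'
from h import *
c=cam("top");np.savez("top3.npz",**c);find(c,.558,.022,.062,.09,.11)
W=cloud(c)
find(c,.508,.019,.01,.035,.05)
E
python3 plan.py .564 .0215 .17 92.6
```

```text
time_s: 8.12
tool_pos: [0.5768, -0.2215, 0.009]
tool_rot: [179.9, 0.1, 92.7]
force: [0.3, -0.4, 0.5]
grip_width: 0.0645
grasp_force: 0.0
time_s: 8.62
tool_pos: [0.576, -0.2214, 0.0081]
tool_rot: [179.9, 0.0, 92.7]
force: [-1.2, -0.5, 3.3]
grip_width: 0.0415
grasp_force: 15.0
time_s: 9.25
tool_pos: [0.5767, -0.2214, 0.1772]
tool_rot: [179.8, 0.1, 92.7]
force: [0.2, 0.1, -0.5]
grip_width: 0.0411
grasp_force: 15.0
c 0.5582 0.0220  0.1803 x 0.0583 ang 2.7 top 0.0739 n 301
c 0.5089 0.0219  0.0391 x 0.0286 ang 89.7 top 0.0207 n 141
{"translation": [[0.607, -0.001, 0.013], [0.607, -0.001, 0.013], [0.607, -0.001, 0.013], [0.607, -0.001, 0.013], [0.607, -0.001, 0.013]], "turn": [[0.0, 0.0, 0.0001], [0.0, 0.0, 0.0001], [0.0, 0.0, 0.0001], [0.0, 0.0, 0.0001], [0.0, 0.0, 0.0001]]}
```

```bash
python3 -m creep '{"translation":[[0.6,0,0],[0.61,0,0],[0.61,0,0],[0.61,0,0.05],[0.6,0,0.05]],"turn":[[0,0,0],[0,0,0],[0,0,0],[0,0,0],[0,0,0]],"grip":[0,0,0,0,0]}'
python3 -m creep '{"translation":[[0,0,0.2],[0,0,0],[0,0,0]],"turn":[[0,0,0],[0,0,0],[0,0,0]],"grip":[0,0,0]}'
python3 plan.py .564 .0215 .018 92.6
```

```text
time_s: 9.93
tool_pos: [0.5627, 0.0223, 0.1649]
tool_rot: [-179.8, -0.0, 92.7]
force: [0.9, -0.8, 0.0]
grip_width: 0.041
grasp_force: 15.0
time_s: 10.3
tool_pos: [0.564, 0.0191, 0.1504]
tool_rot: [-179.9, 0.0, 92.5]
force: [0.3, 0.2, -0.8]
grip_width: 0.0412
grasp_force: 15.0
{"translation": [[0.01, 0.001, 0.552], [0.01, 0.001, 0.552], [0.01, 0.001, 0.552]], "turn": [[-0.0002, 0.0, -0.0002], [-0.0002, 0.0, -0.0002], [-0.0002, 0.0, -0.0002]]}
```

```bash
python3 -m creep '{"translation":[[0.03,0,0.5],[0,0,0.5],[0,0,0.4],[0,0,0.25],[0,0,0]],"turn":[[0,0,0],[0,0,0],[0,0,0],[0,0,0],[0,0,0]],"grip":[0,0,0,0,0]}'
python3 -m creep '{"translation":[[0,0,0],[0,0,0],[0,0,0]],"turn":[[0,0,0],[0,0,0],[0,0,0]],"grip":[0.55,0.55,0.55]}'
python3 -m creep '{"translation":[[0,0,-0.4],[0,0,-0.6],[0,0,-0.6],[0,0,-0.4],[0,0,0]],"turn":[[0,0,0],[0,0,0],[0,0,0],[0,0,0],[0,0,0]],"grip":[0.55,0.55,0.6,1,1]}'
python3 plan.py .469 -.1605 .14 92.6
```

```text
time_s: 10.92
tool_pos: [0.5634, 0.0225, 0.0182]
tool_rot: [-179.9, -0.0, 92.6]
force: [0.6, -0.3, 0.0]
grip_width: 0.0413
grasp_force: 15.0
time_s: 11.3
tool_pos: [0.5649, 0.0233, 0.0204]
tool_rot: [179.9, 0.0, 92.7]
force: [-0.5, -0.2, -0.4]
grip_width: 0.0475
grasp_force: 0.0
time_s: 11.92
tool_pos: [0.5662, 0.0237, 0.1829]
tool_rot: [179.6, 0.1, 92.7]
force: [0.5, -0.9, -0.5]
grip_width: 0.0646
grasp_force: 0.0
{"translation": [[-0.561, -0.331, 0.133], [-0.561, -0.331, 0.133], [-0.561, -0.33, 0.133], [-0.561, -0.33, 0.134]], "turn": [[0.0005, 0.0001, 0.0001], [0.0005, 0.0001, 0.0001], [0.0005, 0.0001, 0.0001], [0.0005, 0.0001, 0.0001]]}
```

```bash
python3 -m creep '{"translation":[[-0.56,-0.33,0],[-0.56,-0.33,0.1],[-0.56,-0.33,0.2],[-0.56,-0.33,0.2],[0,0,0.2]],"turn":[[0,0,0],[0,0,0],[0,0,0],[0,0,0],[0,0,0]],"grip":[1,1,1,1,1]}'
python3 -m creep '{"translation":[[0,0,0],[0,0,0]],"turn":[[0,0,0],[0,0,0]],"grip":[1,1]}'
python3 plan.py .469 -.1605 .018 92.6
```

```text
time_s: 12.55
tool_pos: [0.4639, -0.165, 0.1217]
tool_rot: [-179.8, 0.1, 92.2]
force: [0.1, 1.2, 0.4]
grip_width: 0.087
grasp_force: 0.0
time_s: 12.8
tool_pos: [0.4679, -0.1589, 0.1236]
tool_rot: [180.0, -0.0, 92.8]
force: [-0.4, -0.3, 0.0]
grip_width: 0.0868
grasp_force: 0.0
{"translation": [[-0.01, 0.006, 0.66], [-0.01, 0.006, 0.66]], "turn": [[0.0001, -0.0001, 0.0006], [0.0001, -0.0001, 0.0006]]}
```

```bash
python3 -m creep '{"translation":[[-0.02,0.01,0.5],[0,0,0.5],[0,0,0.3],[0,0,0],[0,0,0]],"turn":[[0,0,0],[0,0,0],[0,0,0],[0,0,0],[0,0,0]],"grip":[1,1,0.7,0.5,0]}' 12
python3 -m creep '{"translation":[[0,0,0],[0,0,0],[0,0,0],[0,0,0],[0,0,0]],"turn":[[0,0,0],[0,0,0],[0,0,0],[0,0,0],[0,0,0]],"grip":[0,0,0,0,0]}' 12
python3 -m creep '{"translation":[[0,0,-0.6],[0,0,-0.6],[0,0,-0.6],[0,0,-0.3],[0,0,0]],"turn":[[0,0,0],[0,0,0],[0,0,0],[0,0,0],[0,0,0]],"grip":[0,0,0,0,0]}' 12
python3 - <<'E'
from h import *
c=cam("top");find(c,.558,.022,.062,.09,.11);find(c,.564,.022,.012,.035,.03)
E
python3 plan.py .6065 .0235 .19 92.6
```

```text
time_s: 13.42
tool_pos: [0.4694, -0.1617, 0.0207]
tool_rot: [179.9, 0.0, 92.7]
force: [-0.2, 0.4, 0.1]
grip_width: 0.0647
grasp_force: 0.0
time_s: 14.05
tool_pos: [0.4682, -0.1622, 0.0196]
tool_rot: [180.0, 0.0, 92.7]
force: [0.2, 0.3, 2.0]
grip_width: 0.0308
grasp_force: 12.1
time_s: 14.68
tool_pos: [0.4689, -0.1625, 0.189]
tool_rot: [179.8, 0.1, 92.6]
force: [0.6, 0.1, -0.4]
grip_width: 0.0308
grasp_force: 12.0
c 0.5583 0.0221  0.1805 x 0.0582 ang 2.6 top 0.0740 n 302
c 0.5640 0.0242  0.0401 x 0.0390 ang 57.4 top 0.0208 n 175
{"translation": [[0.448, 0.368, -0.007], [0.448, 0.368, -0.007], [0.448, 0.368, -0.007], [0.448, 0.368, -0.007], [0.448, 0.367, -0.007]], "turn": [[0.0, 0.0, 0.0001], [0.0, 0.0, 0.0001], [0.0, 0.0, 0.0001], [0.0, 0.0, 0.0001], [0.0, 0.0, 0.0001]]}
```

```bash
python3 -m creep '{"translation":[[0.45,0.37,0],[0.45,0.37,0],[0.45,0.37,0],[0.45,0.37,0],[0.45,0.365,0.1]],"turn":[[0,0,0],[0,0,0],[0,0,0],[0,0,0],[0,0,0]],"grip":[0,0,0,0,0]}'
python3 -m creep '{"translation":[[0,0,0],[0,0,0],[0,0,0]],"turn":[[0,0,0],[0,0,0],[0,0,0]],"grip":[0,0,0]}'
python3 plan.py .6065 .0235 .029 92.6
```

```text
time_s: 15.35
tool_pos: [0.6071, 0.0256, 0.1773]
tool_rot: [-179.9, -0.0, 92.6]
force: [0.7, 0.4, -0.5]
grip_width: 0.0308
grasp_force: 12.0
time_s: 15.72
tool_pos: [0.6063, 0.0227, 0.1787]
tool_rot: [-179.9, 0.1, 92.5]
force: [0.9, -0.3, -0.6]
grip_width: 0.0311
grasp_force: 12.0
{"translation": [[0.004, 0.002, 0.624], [0.004, 0.001, 0.624], [0.003, 0.001, 0.624]], "turn": [[-0.0001, 0.0001, -0.0001], [-0.0001, 0.0001, -0.0001], [-0.0001, 0.0001, -0.0001]]}
```

```bash
python3 -m creep '{"translation":[[0.01,0,0.5],[0,0,0.5],[0,0,0.5],[0,0,0.35],[0,0,0]],"turn":[[0,0,0],[0,0,0],[0,0,0],[0,0,0],[0,0,0]],"grip":[0,0,0,0,0]}'
python3 -m creep '{"translation":[[0,0,0],[0,0,0],[0,0,0]],"turn":[[0,0,0],[0,0,0],[0,0,0]],"grip":[0.43,0.43,0.43]}'
python3 -m creep '{"translation":[[0,0,-0.4],[0,0,-0.6],[0,0,-0.6],[0,0,-0.4],[0,0,0]],"turn":[[0,0,0],[0,0,0],[0,0,0],[0,0,0],[0,0,0]],"grip":[0.43,0.43,0.6,1,1]}'
python3 - <<'E'
from h import *
c=cam("top");find(c,.558,.022,.062,.09,.11);find(c,.564,.022,.012,.03,.03);find(c,.6065,.0235,.03,.06,.03);find(c,.489,.266,.009,.06,.14);find(c,.489,.266,.055,.09,.14)
E
python3 plan.py .489 .266 .2 -167.1
```

```text
time_s: 16.35
tool_pos: [0.6047, 0.0235, 0.0293]
tool_rot: [-179.7, 0.0, 92.6]
force: [-0.1, 0.4, -1.1]
grip_width: 0.0311
grasp_force: 12.0
time_s: 16.73
tool_pos: [0.6078, 0.0253, 0.0327]
tool_rot: [179.9, 0.0, 92.6]
force: [-0.5, -1.3, 0.6]
grip_width: 0.037
grasp_force: 0.0
time_s: 17.35
tool_pos: [0.6089, 0.0259, 0.1952]
tool_rot: [179.6, 0.0, 92.7]
force: [-0.5, -0.2, -1.7]
grip_width: 0.0597
grasp_force: 0.0
c 0.4859 0.0349  0.0808 x 0.0407 ang 44.0 top 0.0748 n 72
{"translation": [[0.307, -0.134, -0.01], [0.326, -0.079, -0.009], [0.335, -0.021, -0.009], [0.333, 0.038, -0.009], [0.321, 0.095, -0.009]], "turn": [[0.0, 0.0001, -0.0557], [0.0, 0.0001, -0.0557], [0.0, 0.0001, -0.0557], [0.0, 0.0001, -0.0557], [0.0, 0.0001, -0.0557]]}
{"translation": [[0.3, 0.15, -0.009], [0.269, 0.2, -0.009], [0.23, 0.243, -0.009], [0.185, 0.28, -0.009], [0.133, 0.308, -0.009]], "turn": [[0.0, 0.0001, -0.0557], [0.0, 0.0001, -0.0557], [0.0, 0.0001, -0.0557], [0.0, 0.0001, -0.0557], [0.0, 0.0001, -0.0557]]}Traceback (most recent call last):
  File "<stdin>", line 2, in <module>
  File "h.py", line 23, in find
    n,l,s,_=cv2.connectedComponentsWithStats(m);i=1+np.argmax(s[1:,4]);P=W[l==i]
                                                    ~~~~~~~~~^^^^^^^^^
    return _wrapfunc(a, 'argmax', axis=axis, out=out, **kwds)
    return bound(*args, **kwds)
ValueError: attempt to get argmax of an empty sequence
```

```bash
python3 -m creep '{"translation":[[0.31,-0.13,-0.02],[0.33,-0.08,-0.02],[0.335,-0.02,0],[0.33,0.04,0],[0.32,0.095,0]],"turn":[[0,0,-0.0557],[0,0,-0.0557],[0,0,-0.0557],[0,0,-0.0557],[0,0,-0.0557]],"grip":[1,1,1,1,1]}'
python3 -m creep '{"translation":[[0.3,0.15,0],[0.27,0.2,0],[0.23,0.24,0],[0.185,0.28,0],[0.13,0.31,0]],"turn":[[0,0,-0.0557],[0,0,-0.0557],[0,0,-0.0557],[0,0,-0.0557],[0,0,-0.0557]],"grip":[1,1,1,1,1]}'
python3 -m creep '{"translation":[[0,0,0],[0,0,0]],"turn":[[0,0,0],[0,0,0]],"grip":[1,1]}'
python3 - <<'E'
from h import *
w=cam("wrist");c=cam("top");np.savez("w4.npz",**w);np.savez("t4.npz",**c)
def f(*a):
    try: find(*a)
    except Exception as e: print("none")
print("top");f(c,.558,.022,.062,.09,.11);f(c,.564,.022,.012,.03,.03);f(c,.6065,.0235,.03,.06,.03);f(c,.489,.266,.009,.06,.14)
print("wrist");f(w,.489,.266,.009,.06,.14);f(w,.489,.266,.055,.09,.05)
cv2.imwrite("pics/w4.png",np.hstack([w["frame"][...,::-1][:,:400],c["frame"][...,::-1][100:,150:450].repeat(1,0)[:284,:] if 0 else cv2.resize(c["frame"][130:270,170:330],(400,384))[...,::-1]]))
E
```

```text
time_s: 18.02
tool_pos: [0.5468, 0.1464, 0.193]
tool_rot: [-179.9, -0.1, 143.1]
force: [0.5, 0.5, 0.4]
grip_width: 0.0868
grasp_force: 0.0
time_s: 18.65
tool_pos: [0.4877, 0.2664, 0.1931]
tool_rot: [-180.0, -0.1, -166.8]
force: [0.2, -0.8, 0.3]
grip_width: 0.0871
grasp_force: 0.0
time_s: 18.9
tool_pos: [0.4893, 0.2647, 0.1937]
tool_rot: [-179.9, -0.1, -167.3]
force: [0.7, 0.7, 0.2]
grip_width: 0.0871
grasp_force: 0.0
top
c 0.5580 0.0220  0.1800 x 0.0584 ang 2.7 top 0.0741 n 296
c 0.5647 0.0248  0.0404 x 0.0394 ang -44.4 top 0.0207 n 177
c 0.6085 0.0288  0.0296 x 0.0278 ang 0.1 top 0.0446 n 108
c 0.5697 0.2843  0.0631 x 0.0262 ang -87.7 top 0.0387 n 100
wrist
c 0.4884 0.2649  0.1864 x 0.0651 ang 12.6 top 0.0366 n 9525
c 0.4887 0.2656  0.0254 x 0.0241 ang 12.9 top 0.0632 n 513
```

View pics/w4.png

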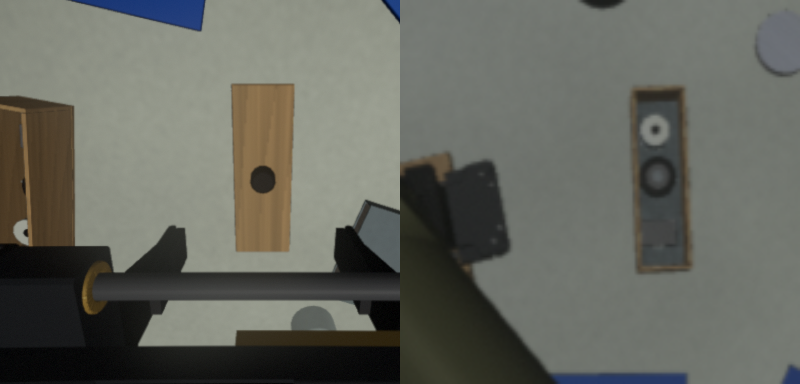

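The left half shows the natural-wood cover centred at wrist pixel (262,167), with its knob at (262,180). The right half (top view) shows the reel, tape measure and pin case all lying in the box. Now I grip the tray.

```bash
python3 -m creep '{"translation":[[0,0,0.5],[0,0,0.5],[0,0,0.5],[0,0,0.3],[0,0,0]],"turn":[[0,0,0],[0,0,0],[0,0,0],[0,0,0],[0,0,0]],"grip":[1,1,1,1,1]}'
python3 -m creep '{"translation":[[0,0,0.2],[0,0,0.15],[0,0,0.1],[0,0,0],[0,0,0]],"turn":[[0,0,0],[0,0,0],[0,0,0],[0,0,0],[0,0,0]],"grip":[1,1,1,1,1]}'
python3 plan.py .4885 .265 .005 -167.3
```

```text
time_s: 19.62
tool_pos: [0.4882, 0.2643, 0.0487]
tool_rot: [-179.9, -0.2, -167.2]
force: [0.3, -0.5, 0.6]
grip_width: 0.0871
grasp_force: 0.0
time_s: 20.25
tool_pos: [0.4891, 0.2665, 0.0148]
tool_rot: [180.0, 0.0, -167.1]
force: [0.1, -0.3, -0.3]
grip_width: 0.0872
grasp_force: 0.0
{"translation": [[0.012, -0.016, 0.123]], "turn": [[0.0, 0.0002, 0.0012]]}
```

```bash
python3 -m creep '{"translation":[[0.01,-0.01,0.06],[0,0,0.06],[0,0,0],[0,0,0]],"turn":[[0,0,0],[0,0,0],[0,0,0],[0,0,0]],"grip":[1,0.85,0.8,0.76]}' 30
python3 -m creep '{"translation":[[0,0,0],[0,0,0],[0,0,0],[0,0,0]],"turn":[[0,0,0],[0,0,0],[0,0,0],[0,0,0]],"grip":[0.7,0,0,0]}' 30
```

```text
time_s: 20.75
tool_pos: [0.4883, 0.2653, 0.0049]
tool_rot: [-180.0, -0.0, -167.1]
force: [1.2, -0.4, 0.3]
grip_width: 0.0689
grasp_force: 0.0
time_s: 21.25
tool_pos: [0.4883, 0.2657, 0.005]
tool_rot: [180.0, 0.0, -167.1]
force: [-0.9, 2.0, 1.1]
grip_width: 0.0638
grasp_force: 30.0
```

```bash
python3 -m creep '{"translation":[[0,0,-0.1],[0,0,-0.2],[0,0,-0.3],[0,0,-0.3],[0,0,-0.3]],"turn":[[0,0,0],[0,0,0],[0,0,0],[0,0,0],[0,0,0]],"grip":[0,0,0,0,0]}'
python3 -m creep '{"translation":[[0,0,-0.3],[0,0,-0.2],[0,0,-0.1],[0,0,0]],"turn":[[0,0,0],[0,0,0],[0,0,0],[0,0,0]],"grip":[0,0,0,0]}'
python3 plan.py .5578 .0215 .16 -177.4 .025
```

```text
time_s: 21.88
tool_pos: [0.4884, 0.265, 0.1026]
tool_rot: [-180.0, 0.0, -167.1]
force: [0.1, 0.2, -2.8]
grip_width: 0.0636
grasp_force: 30.0
time_s: 22.38
tool_pos: [0.4884, 0.2652, 0.1491]
tool_rot: [-180.0, 0.0, -167.1]
force: [0.4, 0.1, -3.1]
grip_width: 0.064
grasp_force: 30.0
{"translation": [[-0.015, -0.288, -0.012], [-0.02, -0.287, -0.012], [-0.024, -0.287, -0.012], [-0.029, -0.286, -0.012], [-0.034, -0.286, -0.012]], "turn": [[-0.0, 0.0, 0.0052], [-0.0, 0.0, 0.0052], [-0.0, 0.0, 0.0052], [-0.0, 0.0, 0.0052], [-0.0, 0.0, 0.0052]]}
{"translation": [[-0.038, -0.285, -0.012], [-0.043, -0.285, -0.012], [-0.048, -0.284, -0.012], [-0.052, -0.283, -0.012], [-0.057, -0.282, -0.012]], "turn": [[-0.0, 0.0, 0.0052], [-0.0, 0.0, 0.0052], [-0.0, 0.0, 0.0052], [-0.0, 0.0, 0.0052], [-0.0, 0.0, 0.0052]]}
{"translation": [[-0.062, -0.281, -0.012]], "turn": [[-0.0, 0.0, 0.0052]]}
```

```bash
python3 -m creep '{"translation":[[-0.015,-0.15,-0.03],[-0.02,-0.29,-0.03],[-0.03,-0.29,-0.03],[-0.03,-0.29,-0.03],[-0.03,-0.29,-0.03]],"turn":[[0,0,0.011],[0,0,0.011],[0,0,0.011],[0,0,0.011],[0,0,0.011]],"grip":[0,0,0,0,0]}'
python3 -m creep '{"translation":[[-0.02,-0.15,0],[0,0,0],[0,0,0],[0,0,0]],"turn":[[0,0,0.002],[0,0,0],[0,0,0],[0,0,0]],"grip":[0,0,0,0]}'
python3 - <<'E'
from h import *
from cell import env
w=cam("wrist");c=cam("top");np.savez("w5.npz",**w);np.savez("t5.npz",**c)
p=env.get_obs()["tool_pos"];print(p)
def f(*a):
    try: find(*a)
    except Exception as e: print("none")
for n,k in(("wrist",w),("top",c)):
    print(n);f(k,.558,.022,.062,.078,.1);f(k,p[0],p[1],.165,.195,.12);f(k,p[0],p[1],.2,.22,.03)
cv2.imwrite("pics/w5.png",np.hstack([w["frame"][...,::-1][:,:400],cv2.resize(c["frame"][130:270,170:330],(400,384))[...,::-1]]))
E
```

```text
time_s: 23.0
tool_pos: [0.5137, 0.1612, 0.1602]
tool_rot: [-180.0, -0.1, -177.2]
force: [-0.3, -0.7, -3.6]
grip_width: 0.0638
grasp_force: 30.0
time_s: 23.5
tool_pos: [0.5156, 0.1525, 0.1609]
tool_rot: [180.0, -0.0, -177.2]
force: [-0.5, 0.2, -3.6]
grip_width: 0.0637
grasp_force: 30.0
[0.515669   0.15221455 0.16089379]
wrist
c 0.5336 0.0189  0.1329 x 0.0594 ang 2.5 top 0.0711 n 2905
c 0.4706 0.1485  0.0943 x 0.0881 ang 2.2 top 0.1925 n 29029
c 0.5167 0.1506  0.0259 x 0.0147 ang -85.1 top 0.2192 n 1439
top
c 0.5591 0.0221  0.1788 x 0.0583 ang 2.6 top 0.0742 n 214
c 0.6029 0.1286  0.0130 x 0.0095 ang 11.4 top 0.1925 n 15
none
```

View pics/w5.png

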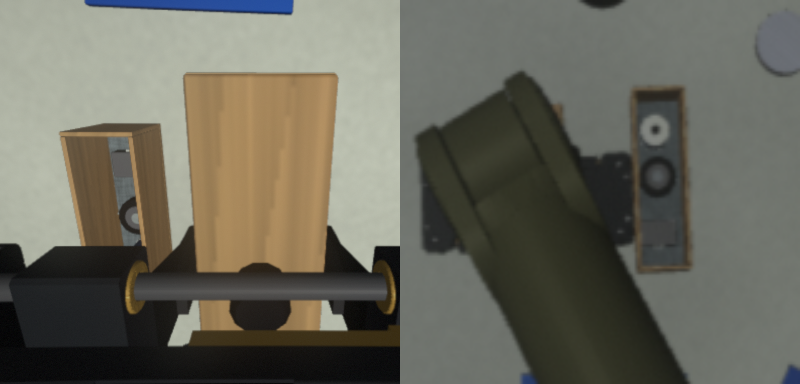

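The left half shows the cover held squarely, spanning columns 185–335, with the box beside it at (115,190). The right half (top view) shows the box at (660,180) with the three things inside. The tray is centred on the TCP. Next I move over the box.

```bash
python3 -m creep '{"translation":[[-0.05,-0.2,0],[-0.1,-0.4,0],[-0.15,-0.5,0],[-0.1,-0.4,0],[-0.05,-0.157,0]],"turn":[[0,0,0],[0,0,0],[0,0,0],[0,0,0],[0,0,0.001]],"grip":[0,0,0,0,0]}'
python3 -m creep '{"translation":[[0,0,0],[0,0,0],[0,0,0]],"turn":[[0,0,0],[0,0,0],[0,0,0]],"grip":[0,0,0]}'
python3 plan.py .558 .0215 .09 -177.4 .02
```

```text
time_s: 24.22
tool_pos: [0.5586, 0.0167, 0.1606]
tool_rot: [-179.9, -0.0, -177.8]
force: [-0.1, 1.3, -2.6]
grip_width: 0.0635
grasp_force: 30.0
time_s: 24.6
tool_pos: [0.5577, 0.0223, 0.1611]
tool_rot: [180.0, 0.0, -177.4]
force: [0.6, 0.8, -2.3]
grip_width: 0.0635
grasp_force: 30.0
{"translation": [[-0.001, -0.003, 0.222], [-0.001, -0.003, 0.222], [-0.001, -0.003, 0.222], [-0.001, -0.003, 0.222]], "turn": [[0.0, 0.0, 0.0], [0.0, 0.0, 0.0], [0.0, 0.0, 0.0], [0.0, 0.0, 0.0]]}
```

```bash
python3 -m creep '{"translation":[[-0.005,-0.01,0.15],[0,0,0.25],[0,0,0.25],[0,0,0.2],[0,0,0.09]],"turn":[[0,0,0],[0,0,0],[0,0,0],[0,0,0],[0,0,0]],"grip":[0,0,0,0,0]}'
python3 -m creep '{"translation":[[0,0,0],[0,0,0],[0,0,0]],"turn":[[0,0,0],[0,0,0],[0,0,0]],"grip":[0,0,0]}'
python3 plan.py .558 .0215 .068 -177.4 .02
```

```text
time_s: 25.22
tool_pos: [0.5576, 0.0198, 0.084]
tool_rot: [180.0, -0.1, -177.5]
force: [0.2, 0.1, -3.2]
grip_width: 0.0636
grasp_force: 30.0
time_s: 25.6
tool_pos: [0.5591, 0.0198, 0.0864]
tool_rot: [-180.0, 0.1, -177.5]
force: [-0.5, -0.0, -2.7]
grip_width: 0.0635
grasp_force: 30.0
{"translation": [[0.013, 0.022, 0.23]], "turn": [[-0.0001, 0.0004, -0.0007]]}
```

```bash
python3 -m creep '{"translation":[[0.01,0.02,0],[0,0,0.05],[0,0,0.05],[0,0,0.05],[0,0,0]],"turn":[[0,0,0],[0,0,0],[0,0,0],[0,0,0],[0,0,0]],"grip":[0,0,0,0,0]}'
python3 -m creep '{"translation":[[0,0,0.02],[0,0,0.02],[0,0,0.02],[0,0,0]],"turn":[[0,0,0],[0,0,0],[0,0,0],[0,0,0]],"grip":[0,0,0,0]}'
```

```text
time_s: 26.22
tool_pos: [0.5572, 0.0213, 0.0732]
tool_rot: [180.0, -0.1, -177.5]
force: [-0.8, -0.5, -2.0]
grip_width: 0.064
grasp_force: 30.0
time_s: 26.72
tool_pos: [0.5575, 0.0213, 0.0688]
tool_rot: [-180.0, -0.0, -177.5]
force: [0.0, 0.2, -2.8]
grip_width: 0.0638
grasp_force: 30.0
```

```bash
python3 -m creep '{"translation":[[0,0,0.02],[0,0,0],[0,0,0.01],[0,0,0]],"turn":[[0,0,0],[0,0,0],[0,0,0],[0,0,0]],"grip":[0,0,0,0]}'
python3 -m creep '{"translation":[[0,0,0.01],[0,0,0],[0,0,0]],"turn":[[0,0,0],[0,0,0],[0,0,0]],"grip":[0,0,0]}'
```

```text
time_s: 27.22
tool_pos: [0.5577, 0.0213, 0.067]
tool_rot: [-180.0, -0.0, -177.5]
force: [-2.2, -0.1, 2.5]
grip_width: 0.0643
grasp_force: 30.0
time_s: 27.6
tool_pos: [0.5577, 0.0213, 0.067]
tool_rot: [-179.9, -0.0, -177.5]
force: [-4.6, -1.3, 9.2]
grip_width: 0.0637
grasp_force: 30.0
```

```bash
python3 -m creep '{"translation":[[0,0,-0.02],[0,0,0],[0,0,0],[0,0,0],[0,0,0]],"turn":[[0,0,0],[0,0,0],[0,0,0],[0,0,0],[0,0,0]],"grip":[0,0.8,0.9,1,1]}'
python3 -m creep '{"translation":[[0,0,-0.2],[0,0,-0.5],[0,0,-0.5],[0,0,-0.3],[0,0,0]],"turn":[[0,0,0],[0,0,0],[0,0,0],[0,0,0],[0,0,0]],"grip":[1,1,1,1,1]}'
python3 -m creep '{"translation":[[0.7,0,0],[0.3,0,0],[0,0,0],[0,0,0]],"turn":[[0,0,0],[0,0,0],[0,0,0],[0,0,0]],"grip":[1,1,1,1]}'
python3 - <<'E'
from h import *
from cell import env
w=cam("wrist");c=cam("top");np.savez("w6.npz",**w)
print(env.get_obs()["tool_pos"])
def f(*a):
    try: find(*a)
    except Exception as e: print("none")
for n,k in(("wrist",w),("top",c)):
    print(n);f(k,.558,.022,.068,.105,.12);f(k,.558,.022,.09,.105,.12);f(k,.558,.022,.115,.14,.05)
cv2.imwrite("pics/w6.png",w["frame"][...,::-1])
E
```

```text
time_s: 28.22
tool_pos: [0.5577, 0.0214, 0.0673]
tool_rot: [180.0, 0.0, -177.5]
force: [0.7, 0.0, 0.6]
grip_width: 0.0852
grasp_force: 0.0
time_s: 28.85
tool_pos: [0.5592, 0.0218, 0.1903]
tool_rot: [-179.9, 0.3, -177.5]
force: [-0.1, 0.1, -0.3]
grip_width: 0.0868
grasp_force: 0.0
time_s: 29.35
tool_pos: [0.4784, 0.0176, 0.1874]
tool_rot: [-180.0, 0.1, -177.5]
force: [0.8, 0.3, -0.1]
grip_width: 0.0875
grasp_force: 0.0
[0.47852177 0.01805202 0.18745155]
wrist
c 0.5119 0.0174  0.0929 x 0.0648 ang 2.4 top 0.0985 n 6942
c 0.5101 0.0176  0.0887 x 0.0642 ang 2.5 top 0.0986 n 6531
c 0.5663 0.0199  0.0161 x 0.0056 ang -80.4 top 0.1255 n 60
top
c 0.6127 0.0230  0.0779 x 0.0637 ang 0.7 top 0.1004 n 677
c 0.6127 0.0231  0.0779 x 0.0635 ang 0.7 top 0.1004 n 669
c 0.5700 0.0231  0.0039 x 0.0000 ang 137.0 top 0.1249 n 2
```

View pics/w6.png

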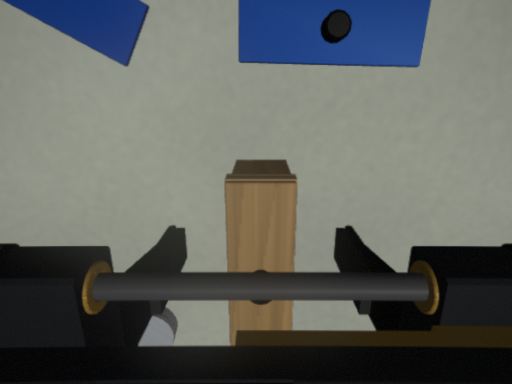

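The wrist picture shows the pair home on the box, with the cover board at (262,250) square over it and the knob at (262,287) behind the bar. Now I go back over the knob.

```bash
python3 -m creep '{"translation":[[-0.3,0,0],[-0.5,0,0],[-0.19,0,0],[0,0,0],[0,0,0]],"turn":[[0,0,0],[0,0,0],[0,0,0],[0,0,0],[0,0,0]],"grip":[0.6,0.6,0.6,0.6,0.6]}'
python3 -m creep '{"translation":[[0,0,0.3],[0,0,0.3],[0,0,0.2],[0,0,0.1],[0,0,0]],"turn":[[0,0,0],[0,0,0],[0,0,0],[0,0,0],[0,0,0]],"grip":[0.6,0.6,0.6,0.6,0.6]}'
python3 -m creep '{"translation":[[0,0,0],[0,0,0]],"turn":[[0,0,0],[0,0,0]],"grip":[0.6,0.6]}'
python3 plan.py .558 .0217 .1025 -177.5 .02
```

```text
time_s: 30.08
tool_pos: [0.5565, 0.0218, 0.187]
tool_rot: [180.0, -0.1, -177.5]
force: [-0.4, 0.2, -0.5]
grip_width: 0.0536
grasp_force: 0.0
time_s: 30.7
tool_pos: [0.5567, 0.0213, 0.1153]
tool_rot: [-180.0, -0.0, -177.5]
force: [0.4, 0.8, 0.6]
grip_width: 0.0523
grasp_force: 0.0
time_s: 30.95
tool_pos: [0.5573, 0.0214, 0.116]
tool_rot: [-180.0, 0.1, -177.5]
force: [0.6, 0.5, 0.3]
grip_width: 0.0521
grasp_force: 0.0
{"translation": [[-0.008, 0.004, 0.169]], "turn": [[-0.0001, 0.0004, -0.0001]]}
```

```bash
python3 -m creep '{"translation":[[-0.01,0,0.08],[0,0,0.07],[0,0,0],[0,0,0]],"turn":[[0,0,0],[0,0,0],[0,0,0],[0,0,0]],"grip":[0.6,0.6,0.5,0.45]}' 25
python3 -m creep '{"translation":[[0,0,0],[0,0,0],[0,0,0],[0,0,0]],"turn":[[0,0,0],[0,0,0],[0,0,0],[0,0,0]],"grip":[0.37,0,0,0]}' 25
```

```text
time_s: 31.45
tool_pos: [0.5576, 0.0214, 0.1032]
tool_rot: [180.0, -0.0, -177.5]
force: [0.5, 0.5, -0.0]
grip_width: 0.0425
grasp_force: 0.0
time_s: 31.95
tool_pos: [0.5577, 0.0213, 0.1034]
tool_rot: [-180.0, 0.0, -177.5]
force: [-0.4, 0.1, 0.7]
grip_width: 0.0251
grasp_force: 25.0
```

Gripped the knob (25 mm). I lift slowly.

```bash
python3 -m creep '{"translation":[[0,0,-0.04],[0,0,-0.06],[0,0,-0.1],[0,0,-0.15],[0,0,-0.2]],"turn":[[0,0,0],[0,0,0],[0,0,0],[0,0,0],[0,0,0]],"grip":[0,0,0,0,0]}'
python3 -m creep '{"translation":[[0,0,-0.2],[0,0,-0.2],[0,0,-0.15],[0,0,-0.1],[0,0,-0.05]],"turn":[[0,0,0],[0,0,0],[0,0,0],[0,0,0],[0,0,0]],"grip":[0,0,0,0,0]}'
python3 -m creep '{"translation":[[0,0,0],[0,0,0],[0,0,0],[0,0,0],[0,0,0]],"turn":[[0,0,0],[0,0,0],[0,0,0],[0,0,0],[0,0,0]],"grip":[0,0,0,0,0]}'
python3 - <<'E'
from h import *
c=cam("scene");u=proj(c,[.558,.022,.12])[0].astype(int);print(u)
x,y=max(u[0]-70,0),max(u[1]-70,0)
cv2.imwrite("pics/s7.png",cv2.convertScaleAbs(cv2.resize(c["frame"][y:y+130,x:x+160],None,fx=4,fy=4,interpolation=2),alpha=1.6)[...,::-1])
E
```

```text
time_s: 32.58
tool_pos: [0.5576, 0.0214, 0.1483]
tool_rot: [-180.0, -0.0, -177.5]
force: [1.0, 0.2, -0.0]
grip_width: 0.025
grasp_force: 25.0
time_s: 33.2
tool_pos: [0.5577, 0.0213, 0.2037]
tool_rot: [-180.0, 0.0, -177.5]
force: [1.2, -0.1, -1.3]
grip_width: 0.0246
grasp_force: 25.0
time_s: 33.83
tool_pos: [0.5576, 0.0213, 0.2032]
tool_rot: [-180.0, -0.0, -177.5]
force: [-0.5, -0.1, -1.4]
grip_width: 0.0248
grasp_force: 25.0
[237 196]
```

View pics/s7.png

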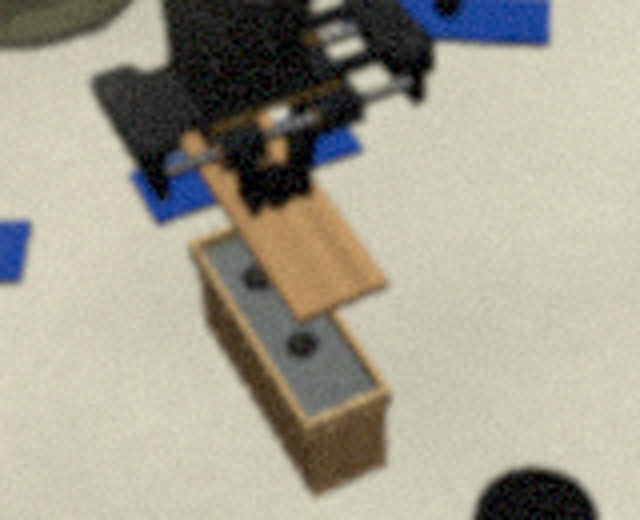

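The picture shows the tray seated on the box with both buttons at (255,275) and (302,345), and the cover held level about 100 mm above it.

```bash
python3 -c "
from cell import env
print(env.sign_off())"
```

```text
the job is handed in; nothing more can be done
None
```

The job is handed in: the reel, tape measure and pin case are in the box, the tray is home with both buttons in it, and the cover is held level about 100 mm above (33.8 s used; the hand-in returned no verdict).

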